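# Clear the ink bottles off the card chest and hold its sprung lid below balance

### The arm

A 6-joint arm with a two-finger parallel gripper is mounted at the origin on the work surface. World frame = base frame: x ahead of the robot, y to its left, z up, the work surface at z = 0. Lengths are in m, angles in rad, forces in N, time in s.
With the tool pointing down it reaches from about 0.4 to 0.825 m from the base axis. Payload 7 kg.
Tool frame: the origin (TCP) lies on the centre line of the jaws, within the pads' length; the fingertips stand 25 mm ahead of it and the grasp point (between the pads) lies 6 mm ahead of it (bot.tip_extent is the distance from the TCP to the fingertips, in m); z points along the fingers, y is the direction in which the jaws open and shut (so a half turn about z gives the same grasp; the last joint's range is limited). The gripper opens to 85 mm and grips with 20 to 120 N. Pads are 22 mm wide; open, the fingers measure 114 mm over their backs; the gripper's body (76 mm by 85 mm) begins 54 mm behind the grasp point. The pads swing forward as they close: fully open they stand 13 mm farther back than shut.
Start: joints at [-0.839, 0.359, 0.012, 0, -1.224, -0.288], TCP at [0.29, -0.61, 0.223] pointing down, gripper open.
Joint ranges: [-3.07, 3.07], [-1.43, 2.12], [-1.02, 1.25], [-3.03, 1.67], [-3.05, -0], [-3.03, 3.03]. Speed limits (rad/s): [2.39, 2.39, 3.01, 3.14, 3.14, 3.14].

### API

Orientations are given as a unit quaternion [w, x, y, z].
In Python, from workcell import bot, imaging, nets gives the robot as it stands. The module is installed in compiled form; this text tells all that it offers.
- The arm moves only by the tool drive_tool, never from a script. Its argument "increments" is a list of rows, each an object with "gripper": the opening, from 0 (shut) to 1 (fully open); "dp": the shift along the tool's x, y, z in cm, a list of three; "spin": the turn about the tool's z in rad. A call has exactly 8 rows; each row is the pose to reach, as a shift and turn from the pose commanded when the call began, along the tool's axes at that moment; what a row does not reach only later rows make up. A row lasts 1/8 s, in which the tool goes at most 62.5 mm and 10.7 degrees, less where a joint would pass 70% of its speed; a pose out of reach is approached as far as the arm can. A call with a gripper value outside its range is refused whole. The fingers move at their own pace and stop on an object; the grip force is fixed at half the most. Time passes only in rows, so rows that repeat a pose let the fingers close, or fill a call up. It gives the time, the measured TCP pose, the force and the opening at its end, in the units of the state.
- bot.state(): the state, without advancing time (a new reading comes with each control period).
- imaging.get_image(name): name is "side" or "top"; returns the picture (384x512x3 uint8, red, green, blue); there is no depth.
- imaging.calibration(name): a dict with "fx", "fy", "cx", "cy" (pixels), "dist" ([k1, k2, p1, p2, k3] as OpenCV has them; the pictures are not rectified), "cam_to_world" (4x4, takes a point from camera to world coordinates). Camera axes: x right, y up, looking along -z (the intrinsics and any distortion apply to the point x, -y, -z); pixel columns grow to the right and rows downward; lengths in m; the calibration is good to about 2 mm. A picture is of the moment at which its call begins. calibration takes no time and is no camera call.
- bot.hand_in(): hands the job in, once; it reports no verdict.
Trained networks look in the newest picture that a camera, given by its name, has taken for a name from the list of things; names that differ only in an ending like _2 or _b are one class to them, and where a whole thing is asked for, a point or a joint stands for the part that bears it (a point fixed in the world has none). Each returns a list of dicts, best first, with "conf" (0 to 1); they miss things now and then, are a little off and sometimes report something else, mostly with a low value. They report only what shows in the picture. A call takes as long as a camera call. They do not tell look-alikes from the thing itself.
- nets.silhouettes(camera, target): "region" (384x512 bool, what is visible of it) and "rect" ([left, top, right, bottom] in pixels, round what is visible of it).
- nets.tip_of(camera, target): "xy" ([column, row] in pixels: a listed point, or the origin of a listed thing).
The state is a dict: "time_s": time; "joint_pos": joint angles; "qd": joint speeds; "joint_efforts": joint torques, N m; "tool_pos": TCP position; "orientation": TCP orientation; "ft_force": force on the tool from outside, world axes, zero at the start; "moment": the same for the moment, N m; "finger_gap": finger opening in m.
Only numpy, scipy, OpenCV 4.12 (cv2) and the standard library are available. Lean on these libraries where they do the work, as an engineer would, in place of code of your own. Each camera call takes 0.05 s, during which the arm holds its last target. There are 200 camera calls.

### The job

Two ink bottles, one red-capped and one blue-capped, are standing on the lid of the yellow card chest: without tipping them over, move them into the green rack, upright, one in each of its two empty cells. Then take the lid by its steel bar handle, raise it past its balance point (about 50 degrees open, where the spring starts to lift it by itself) without letting it fly wide open, bring it back and finish still holding it steady about 5 degrees below the balance point, so that I can reach in and it would fall shut if you let go. Leave the black-capped bottle, the rack and everything else on the desk where they are.

Things in the scene. Friction and masses are not known exactly. Their poses are not given: they have to be found in the camera images.
- chest: yellow steel card chest, fixed to the desk, 180 mm (its x) by 260 mm (its y) by 100 mm high without the lid; origin at the centre of its underside, z up; its x axis points from the front (handle side, towards the robot) to the back (hinge side). The lid's top, on which the two bottles start, is 106.5 mm above the origin when shut
- lid (a joint): opening angle of the chest's yellow lid (rad): 0 shut, grows as the front edge rises, stop at 1.5. 6 mm plate, 180 by 260 mm, 1 kg, with a counterbalance spring: balance point at 0.87 rad (50 degrees). Let go below it the lid falls shut, above it it springs open; hardly any friction. Force needed at the handle: under 2 N, near the balance point under 0.5 N
- lid_handle (a point): centre of the lid's steel bar handle: round, 10 mm thick, 130 mm long along the chest's y, on a rod at each end, in the lid's plane, 60 mm in front of its front edge, 240 mm from the hinge axis, 103.5 mm above the desk when shut, free all round. Can be pinched from above, one finger between bar and chest, and turns between the fingers as the lid rises; moves with the lid
- lid_hinge (a point): middle of the lid's hinge axis, along the top back edge of the chest, 100.5 mm above the desk; the axis runs along the chest's y axis
- bottle_red: glass ink bottle with a red cap, round, 100 mm tall, 40 mm in diameter and straight up to 70 mm, then a 33 mm neck and from 84 mm a 37 mm cap; about 0.18 kg; origin at the centre of its underside, z axis up along the bottle
- bottle_blue: glass ink bottle with a blue cap, round, 100 mm tall, 40 mm in diameter and straight up to 70 mm, then a 33 mm neck and from 84 mm a 37 mm cap; about 0.18 kg; origin at the centre of its underside, z axis up along the bottle
- rack: green steel bottle rack, loose, 1.5 kg, 200 mm (its x) by 66 mm (its y), walls 35 mm high and 3 mm thick; one row of three square cells along its x axis, each about 63 by 60 mm inside, floor 3 mm thick; origin at the centre of its underside
- cell_near (a point): centre of the floor (inner bottom) of the rack's first cell, at its -x end (nearest the robot); empty at the start
- cell_middle (a point): centre of the floor of the rack's middle cell; empty at the start
- cell_far (a point): centre of the floor of the rack's last cell, at its +x end; holds the black-capped bottle
- bottle_black: glass ink bottle with a black cap, round, 100 mm tall, 40 mm in diameter and straight up to 70 mm, then a 33 mm neck and from 84 mm a 37 mm cap; about 0.18 kg; origin at the centre of its underside, z axis up along the bottle; already stands in the far cell and stays there
- mug: blue ceramic mug, 80 mm in diameter, 90 mm tall, bystander; origin at the centre of its underside
- stapler: blue and black desk stapler 140 by 36 by 50 mm, bystander; origin at the centre of its underside
- stamp: wooden hand stamp, 40 mm in diameter, 80 mm tall, bystander; origin at the centre of its underside
- stamp_pad: flat ink pad 75 by 110 by 17 mm, bystander; origin at the centre of its underside
- pencil_cup: dark steel cup, 72 mm in diameter, 100 mm tall, bystander; origin at the centre of its underside
- card_bundle: bundle of paper cards 80 by 130 by 50 mm, bystander; origin at the centre of its underside
Not all that is in view belongs to the job. What is shaped like the bottle_red but pink is not meant.

How it is judged:
On the way, in this order (a step that is already met when the one before it is completed fails the run):
1. both bottles stand upright and released in the two empty cells of the rack, with the lid still shut ((horizontal distance between bottle_red and cell_near below 0.02 m or horizontal distance between bottle_red and cell_middle below 0.02 m) and z of each of bottle_red, bottle_blue in the frame of rack below 0.012 m and angle between each of bottle_red, bottle_blue's own z axis and vertical below 0.12 rad and (horizontal distance between bottle_blue and cell_near below 0.02 m or horizontal distance between bottle_blue and cell_middle below 0.02 m) and contact force between the fingers and bottle_red below 0.05 N and linear speed of each of bottle_red, bottle_blue below 0.05 m/s and contact force between the fingers and bottle_blue below 0.05 N and value of joint lid below 0.1 rad), for 0.2 s.
2. the lid is raised past its balance point (beyond 0.90 rad) (value of joint lid above 0.9 rad), for 0.1 s.
3. the lid is brought back below its balance point (value of joint lid below 0.86 rad), for 0.1 s.
At the end, for the whole second after the job is handed in: Both bottles stand upright, one in each of the rack's near and middle cells (within 20 mm of the cell's centre, on its floor); the lid is held still by the fingers between 0.68 and 0.86 rad (balance point 0.87 rad) ((horizontal distance between bottle_red and cell_near below 0.02 m or horizontal distance between bottle_red and cell_middle below 0.02 m) and z of each of bottle_red, bottle_blue in the frame of rack below 0.012 m and angle between each of bottle_red, bottle_blue's own z axis and vertical below 0.12 rad and (horizontal distance between bottle_blue and cell_near below 0.02 m or horizontal distance between bottle_blue and cell_middle below 0.02 m) and value of joint lid between 0.68 and 0.86 rad and velocity of joint lid between -0.1 and 0.1 rad/s and contact force between the fingers and lid above 0.2 N); the arm keeps its last pose, push and grip.
It fails at once if a red- or blue-capped bottle is tipped over (angle between any of bottle_red, bottle_blue's own z axis and vertical above 0.6 rad).
It fails at once if the lid flies wide open (beyond 1.3 rad) (value of joint lid above 1.3 rad).
It fails at once if the rack (40 mm), the black-capped bottle (50 mm) or another bystander (30 mm) is moved or tipped (distance of any of mug, stapler, stamp, stamp_pad, pencil_cup, card_bundle from where it was at the start of the episode above 0.03 m or distance of rack from where it was at the start of the episode above 0.04 m or distance of bottle_black from where it was at the start of the episode above 0.05 m or angle between any of bottle_black, mug, stamp, pencil_cup's own z axis and vertical above 0.5 rad).
It also fails if it takes over 70 s, if anything falls off the work surface, if the arm or the gripper's body presses on something with over 40 N, if the wrist force passes 120 N, or if a joint passes its speed limit or range.

## Working session

There is one attempt and no reset: what is moved stays moved. The work goes in short steps, Python scripts to look and compute and a tool call to move; the robot and the scene stay as the last step left them, time stands still between calls to the robot, and variables do not carry over. Pictures are saved under pics/ and viewed, about 8 in all and at most 12, crops included, and the job is handed in when it is done.

Besides the shell and the picture viewer there is one more tool, called after "Emit:" as a command line: name --argument value ..., lists and objects as JSON in quotes. drive_tool: Moves the arm, as the interface text tells. Its arguments: {"type":"object","properties":{"increments":{"type":"array","items":{"type":"object","properties":{"gripper":{"type":"number"},"dp":{"type":"array","items":{"type":"number"}},"spin":{"type":"number"}}}}},"required":["increments"]}

```bash
mkdir -p pics; cat > h.py <<'E'
import numpy as np, cv2
from scipy.spatial.transform import Rotation as R
from workcell import bot, imaging, nets
def ray(cam,px):
    c=imaging.calibration(cam);K=np.array([[c['fx'],0,c['cx']],[0,c['fy'],c['cy']],[0,0,1]])
    u=cv2.undistortPoints(np.array([[px]],float),K,np.array(c['dist'],float))[0,0]
    T=np.array(c['cam_to_world']);return T[:3,3],T[:3,:3]@np.array([u[0],-u[1],-1])
def atz(cam,px,z):
    o,d=ray(cam,px);return o+d*(z-o[2])/d[2]
def proj(cam,P):
    c=imaging.calibration(cam);K=np.array([[c['fx'],0,c['cx']],[0,c['fy'],c['cy']],[0,0,1]])
    T=np.linalg.inv(np.array(c['cam_to_world']));q=(T[:3,:3]@np.atleast_2d(P).T).T+T[:3,3]
    q=q*[1,-1,-1];return cv2.projectPoints(q,np.zeros(3),np.zeros(3),K,np.array(c['dist'],float))[0][:,0]
def snap(cam,name):
    im=imaging.get_image(cam);cv2.imwrite(f'pics/{name}.png',im[:,:,::-1]);return im
def Rt(): 
    w,x,y,z=bot.state()['orientation'];return R.from_quat([x,y,z,w]).as_matrix()
def rel(target):  # tool-frame shift in cm from measured
    return Rt().T@(np.array(target)-bot.state()['tool_pos'])*100
E
python3 - <<'E'
from h import *
np.set_printoptions(precision=4,suppress=True)
a=snap('top','t0');b=snap('side','s0')
cv2.imwrite('pics/both.png',np.hstack([a,b])[:,:,::-1][:, :])
cv2.imwrite('pics/both.png',cv2.resize(np.hstack([a,b])[:,:,::-1],(800,300)))
for c in('top','side'):print(c,np.array(imaging.calibration(c)['cam_to_world'])[:3,3])
H={'bottle_red':0,'bottle_blue':0,'bottle_black':.003,'cell_near':.003,'cell_middle':.003,'cell_far':.003,'lid_handle':.1035,'lid_hinge':.1005,'chest':0,'rack':0}
H['bottle_red']=H['bottle_blue']=.1065
for n,z in H.items():
  for c in('top','side'):
    for d in nets.tip_of(c,n)[:3]:print(n,c,round(d['conf'],2),np.round(d['xy'],1),atz(c,d['xy'],z))
s=bot.state();print(s['tool_pos'],s['orientation'],Rt(),s['finger_gap'],s['time_s'],bot.tip_extent)
E
```

```text
top [ 0.4313 -0.0013  1.2756]
side [ 0.5074 -0.8739  1.1457]
bottle_red top 0.75 [299.3 211.8] [ 0.5512 -0.1349  0.1065]
bottle_red top 0.64 [261.1 186.6] [ 0.6321 -0.017   0.1065]
bottle_red top 0.64 [133.2 235.7] [0.4816 0.3842 0.1065]
bottle_red side 0.79 [243.3 232.8] [ 0.563  -0.2078  0.1065]
bottle_red side 0.59 [255.  180.1] [ 0.6239 -0.0227  0.1065]
bottle_blue top 0.64 [219.2 192.7] [0.6143 0.1144 0.1065]
bottle_blue side 0.61 [248.  152.8] [0.6185 0.0947 0.1065]
bottle_black top 0.75 [341.2 202.2] [ 0.5929 -0.2914  0.003 ]
bottle_black side 0.79 [256.9 270.7] [ 0.5906 -0.2764  0.003 ]
bottle_black side 0.45 [236.5 278.7] [ 0.529  -0.2924  0.003 ]
cell_near top 0.92 [340.2 241.2] [ 0.4604 -0.2827  0.003 ]
cell_near side 0.91 [210.8 281.6] [ 0.4555 -0.2899  0.003 ]
cell_middle top 0.69 [344.1 224. ] [ 0.5182 -0.2983  0.003 ]
cell_middle side 0.77 [236.  276.5] [ 0.5284 -0.2853  0.003 ]
cell_far top 0.87 [343.  205.1] [ 0.5828 -0.2972  0.003 ]
cell_far side 0.73 [256.4 274.8] [ 0.5872 -0.2891  0.003 ]
cell_far side 0.34 [250.5 179.8] [0.6206 0.0657 0.003 ]
lid_handle top 0.67 [234.5 239.7] [0.4674 0.0672 0.1035]
lid_handle side 0.33 [252.8 332.4] [ 0.5488 -0.4895  0.1035]
lid_hinge top 0.87 [237.3 163.8] [0.7076 0.0577 0.1005]
lid_hinge side 0.7 [274.3 161.7] [0.6972 0.0484 0.1005]
chest side 0.57 [251.1 183.7] [0.6205 0.0509 0.    ]
chest side 0.37 [250.7 151.1] [0.6406 0.2007 0.    ]
rack top 0.73 [339.9 217.9] [ 0.5394 -0.2854  0.    ]
rack side 0.61 [236.1 279.6] [ 0.5276 -0.2935  0.    ]
[ 0.2898 -0.6096  0.2226] [ 0.     -0.2201  0.9755 -0.    ] [[-0.9031 -0.4293  0.    ]
 [-0.4293  0.9031 -0.    ]
 [ 0.     -0.     -1.    ]] 0.08521046238249916 1.1 0.025
```

View pics/t0.png

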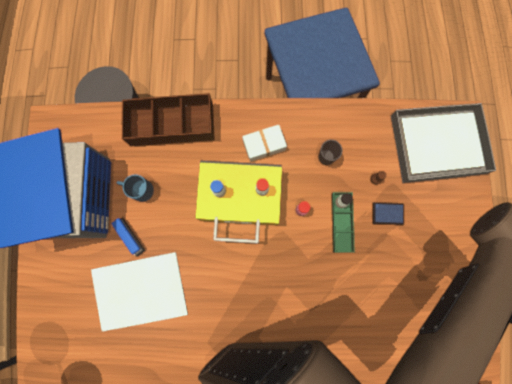

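View pics/s0.png

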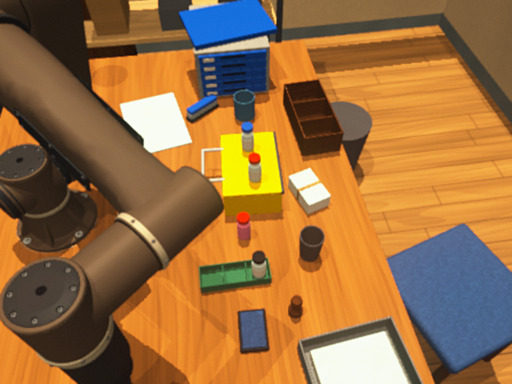

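The top view shows the red bottle at (262,186) and the blue one at (218,188), both on the yellow lid. The pink decoy is at (304,209), off the lid. The rack is at (342,222) with the black bottle at its far end, and the handle bar is at (237,240). The side view agrees. Next I'll refine with colour geometry.

```bash
python3 - <<'E'
from h import *
np.set_printoptions(precision=4,suppress=True)
def blobs(cam,f,z,box):
    im=cv2.imread(f'pics/{f}.png');h=cv2.cvtColor(im,cv2.COLOR_BGR2HSV)
    return h
def cen(h,lo,hi,box,s=110,v=60,hull=False):
    m=((h[...,0]>=lo)&(h[...,0]<=hi)&(h[...,1]>s)&(h[...,2]>v)).astype(np.uint8)
    k=np.zeros_like(m);k[box[1]:box[3],box[0]:box[2]]=1;m*=k
    n,l,st,c=cv2.connectedComponentsWithStats(m);i=1+np.argmax(st[1:,4]);return l==i,st[i],c[i]
def hue(cam,f):return cv2.cvtColor(cv2.imread(f'pics/{f}.png'),cv2.COLOR_BGR2HSV)
ht,hs=hue('top','t0'),hue('side','s0')
for nm,lo,hi,b in(('red',170,180,(250,170,280,200)),('red0',0,6,(250,170,280,200)),('blue',100,125,(205,175,230,200)),('pinkcap0',0,6,(290,198,318,220))):
    try:
        m,st,c=cen(ht,lo,hi,b,150);print('top',nm,st,c,atz('top',c,.1995))
    except Exception as e:print(nm,e)
for nm,lo,hi,b in(('red0',0,6,(240,148,268,190)),('blue',100,125,(235,115,260,150))):
    m,st,c=cen(hs,lo,hi,b,150);print('side',nm,st,c,atz('side',c,.198))
for nm,h,cam,lo,hi,b,z in(('lid',ht,'top',22,35,(185,150,295,235),.1065),('rack',ht,'top',50,90,(320,180,365,262),.035),('rack',hs,'side',50,90,(190,250,280,300),.035)):
    m,st,c=cen(h,lo,hi,b,90,30)
    p=np.argwhere(m)[:,::-1].astype(float)
    hull=cv2.convexHull(p.astype(np.float32))[:,0]
    W=np.array([atz(cam,q,z)[:2] for q in hull])
    r=cv2.minAreaRect((W*1000).astype(np.float32));print(nm,cam,st,'rect mm',r,'\n',cv2.boxPoints(r))
    q=cv2.approxPolyDP(hull.reshape(-1,1,2),6,True)[:,0];print(q,'\n',np.array([atz(cam,x,z)[:2] for x in q]))
t=cv2.imread('pics/t0.png')[150:262,190:370];cv2.imwrite('pics/c0.png',cv2.resize(t,None,fx=4.4,fy=4.4,interpolation=cv2.INTER_CUBIC))
E
```

```text
red attempt to get argmax of an empty sequence
top red0 [257 180  11  11  96] [262.0521 184.7292] [ 0.6216 -0.0186  0.1995]
top blue [215 182   2   1   2] [215.5 182. ] [0.6312 0.116  0.1995]
top pinkcap0 [299 202  11  11 104] [303.8654 207.0385] [ 0.5553 -0.1378  0.1995]
side red0 [250 154  10   8  69] [254.087  157.6812] [ 0.6236 -0.0128  0.198 ]
side blue [242 122  10   9  77] [246.5714 126.2208] [0.6199 0.1225 0.198 ]
lid top [ 195  162   87   62 4309] rect mm ((614.9486083984375, 53.145668029785156), (263.8156433105469, 185.28944396972656), 86.3661117553711) 
 [[514.1298 -72.625 ]
 [699.0466 -84.3688]
 [715.7675 178.9164]
 [530.8506 190.6602]]
[[281. 167.]
 [278. 223.]
 [196. 218.]
 [200. 162.]] 
 [[ 0.6943 -0.0808]
 [ 0.5172 -0.0678]
 [ 0.5355  0.1865]
 [ 0.7137  0.176 ]]Traceback (most recent call last):
  File "<stdin>", line 19, in <module>
  File "<stdin>", line 9, in cen
    return _wrapfunc(a, 'argmax', axis=axis, out=out, **kwds)
    return bound(*args, **kwds)
ValueError: attempt to get argmax of an empty sequence
```

```bash
python3 - <<'E'
from h import *
np.set_printoptions(precision=4,suppress=True)
for cam,f,b in(('top','t0',(320,180,365,262)),('side','s0',(190,250,280,300))):
    im=cv2.imread(f'pics/{f}.png').astype(int);B,G,Rr=[im[...,i] for i in range(3)]
    m=(G>Rr+8)&(G>B+4);k=np.zeros_like(m);k[b[1]:b[3],b[0]:b[2]]=1;m=(m&k).astype(np.uint8)
    n,l,st,c=cv2.connectedComponentsWithStats(m);p=np.argwhere(l==1+np.argmax(st[1:,4]))[:,::-1]
    hull=cv2.convexHull(p.astype(np.float32))[:,0]
    print(cam,len(p),p.min(0),p.max(0))
    for z in(.035,):
        W=np.array([atz(cam,q,z)[:2] for q in hull]);r=cv2.minAreaRect((W*1000).astype(np.float32));print(r,'\n',cv2.boxPoints(r))
im=cv2.imread('pics/t0.png').astype(int)
m=(im[...,0]>im[...,2]+25);m[:180]=0;m[198:]=0;m[:,:208]=0;m[:,229:]=0
c=np.argwhere(m)[:,::-1];print('blue',len(c),c.mean(0),atz('top',c.mean(0),.2))
t=cv2.imread('pics/t0.png')[150:262,190:370];cv2.imwrite('pics/c0.png',cv2.resize(t,None,fx=4.4,fy=4.4,interpolation=cv2.INTER_CUBIC))
# handle prediction
ux=np.array([.998,-.0635]);uy=np.array([.0635,.998]);C=np.array([.615,.053])
for s in(-.065,0,.065):
    h=C-ux*.15+uy*s;print('handle pred',h,proj('top',[*h,.1035]))
s=bot.state();print(s['time_s'])
E
```

```text
top 920 [333 193] [353 251]
((523.4420776367188, -286.5389709472656), (64.80876159667969, 192.7056121826172), 89.40408325195312) 
 [[ 426.7574 -317.9395]
 [ 619.4526 -319.9437]
 [ 620.1267 -255.1385]
 [ 427.4315 -253.1342]]
side 1242 [199 258] [270 290]
((525.2171020507812, -292.8423156738281), (75.2010726928711, 196.8424072265625), 89.53712463378906) 
 [[ 426.4953 -329.6465]
 [ 623.3313 -331.2367]
 [ 623.9388 -256.0381]
 [ 427.1029 -254.4479]]
blue 119 [216.3193 186.3193] [0.6184 0.1135 0.2   ]
handle pred [ 0.4612 -0.0023] [[257.0506 241.4814]]
handle pred [0.4653 0.0625] [[236.0092 240.3716]]
handle pred [0.4694 0.1274] [[215.0271 239.2281]]
1.1
```

```bash
ls pics
```

```text
both.png
c0.png
s0.png
t0.png
```

View pics/c0.png

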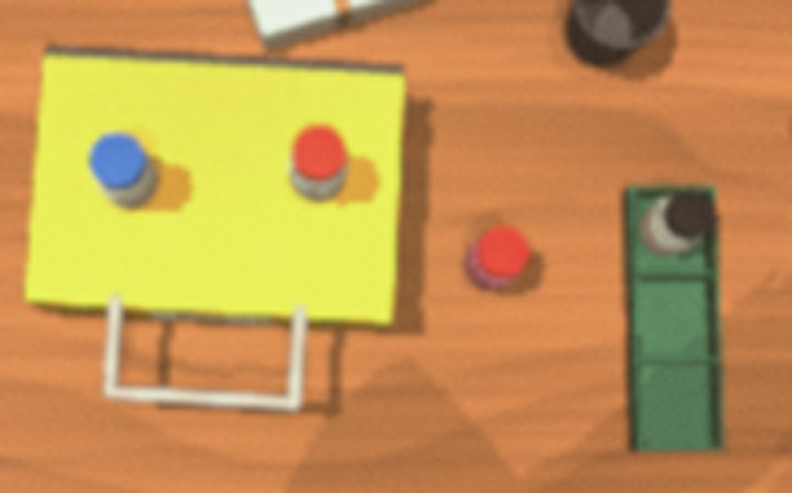

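Blue is at about (.619,.115), red at (.622,-.017), the rack centre at (.525,-.287) with yaw near 0, and the handle at (.465,.063). The bar seen in the crop falls where I predicted it. I'm moving above red with the jaws along y.

Emit:
drive_tool --increments '[{"dp":[-4,3,-3],"spin":0.06,"gripper":1},{"dp":[-9,6.4,-6],"spin":0.12,"gripper":1},{"dp":[-14,9.9,-7.7],"spin":0.18,"gripper":1},{"dp":[-19,13.5,-7.7],"spin":0.24,"gripper":1},{"dp":[-24,17,-7.7],"spin":0.3,"gripper":1},{"dp":[-29,20.5,-7.7],"spin":0.36,"gripper":1},{"dp":[-34,24.1,-7.7],"spin":0.4,"gripper":1},{"dp":[-39,27.6,-7.7],"spin":0.444,"gripper":1}]'

```text
time_s: 2.1
tool_pos: [0.5242, -0.191, 0.3001]
orientation: [0.0, 0.001, 1.0, -0.0]
ft_force: [0.9, -0.4, 0.4]
finger_gap: 0.0855
```

Emit:
drive_tool --increments '[{"dp":[-2.4,4.4,0],"spin":0,"gripper":1},{"dp":[-4.9,8.7,0],"spin":0,"gripper":1},{"dp":[-7.4,13,0],"spin":0,"gripper":1},{"dp":[-9.8,17.4,0],"spin":0,"gripper":1},{"dp":[-9.8,17.4,2],"spin":0,"gripper":1},{"dp":[-9.8,17.4,4.5],"spin":0,"gripper":1},{"dp":[-9.8,17.4,5.5],"spin":0,"gripper":1},{"dp":[-9.8,17.4,5.5],"spin":0,"gripper":1}]'

```text
time_s: 3.1
tool_pos: [0.6214, -0.0191, 0.2444]
orientation: [-0.0, 0.0, 1.0, -0.0]
ft_force: [-0.3, 0.4, 0.4]
finger_gap: 0.0856
```

```bash
python3 - <<'E'
from h import *
np.set_printoptions(precision=4,suppress=True)
s=bot.state();print(s['tool_pos'],s['time_s'])
a=snap('top','t1');b=snap('side','s1')
P=proj('side',[[.6225,-.017,.2065],[.619,.1155,.2065],s['tool_pos']]);print(P)
cv2.imwrite('pics/c1.png',np.hstack([cv2.resize(x,(400,400),interpolation=cv2.INTER_CUBIC) for x in (b[90:210,190:310],a[140:260,190:310])])[:,:,::-1])
E
```

```text
[ 0.6214 -0.0191  0.2444] 3.1
[[253.8796 156.8143]
 [246.5112 125.7804]
 [253.4313 148.3676]]
```

View pics/c1.png

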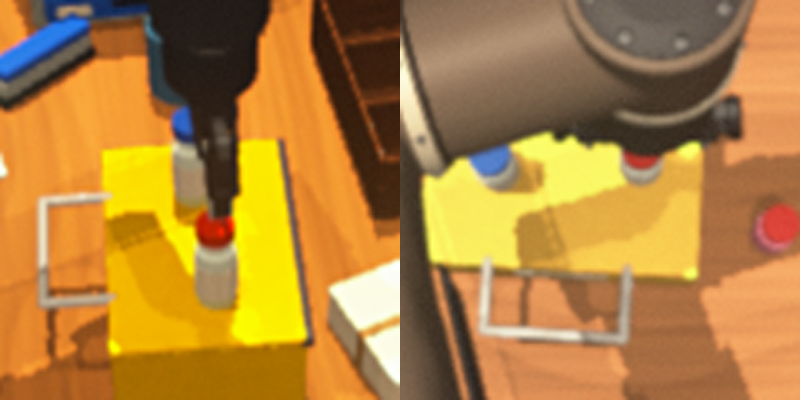

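The side crop shows the finger over the red cap, at crop pixel (220,210) against the cap at (215,230). Both bottles are standing. I'm descending and gripping.

Emit:
drive_tool --increments '[{"dp":[0,0.2,2],"spin":0,"gripper":1},{"dp":[0,0.2,4],"spin":0,"gripper":1},{"dp":[0,0.2,6],"spin":0,"gripper":1},{"dp":[0,0.2,7.7],"spin":0,"gripper":1},{"dp":[0,0.2,7.7],"spin":0,"gripper":0.5},{"dp":[0,0.2,7.7],"spin":0,"gripper":0.3},{"dp":[0,0.2,7.7],"spin":0,"gripper":0.3},{"dp":[0,0.2,7.7],"spin":0,"gripper":0.3}]'

```text
time_s: 4.2
tool_pos: [0.6223, -0.0168, 0.1689]
orientation: [0.001, -0.0, 1.0, 0.0]
ft_force: [-0.8, 0.4, 5.3]
finger_gap: 0.0349
```

```bash
python3 - <<'E'
from h import *
np.set_printoptions(precision=4,suppress=True)
s=bot.state();print(s['tool_pos'],s['time_s'],s['finger_gap'],s['ft_force'],s['moment'])
b=snap('side','s2');s=bot.state();print(s['finger_gap'],s['ft_force'])
cv2.imwrite('pics/c2.png',cv2.resize(b[110:210,200:300],(600,600),interpolation=cv2.INTER_CUBIC)[:,:,::-1])
E
```

```text
[ 0.6223 -0.0168  0.1689] 4.2 0.034871635176569896 [-0.7576  0.4491  5.2634] [ 0.1404  0.1314 -0.0115]
0.035201985107850324 [-0.0996  0.5891  5.7787]
```

View pics/c2.png

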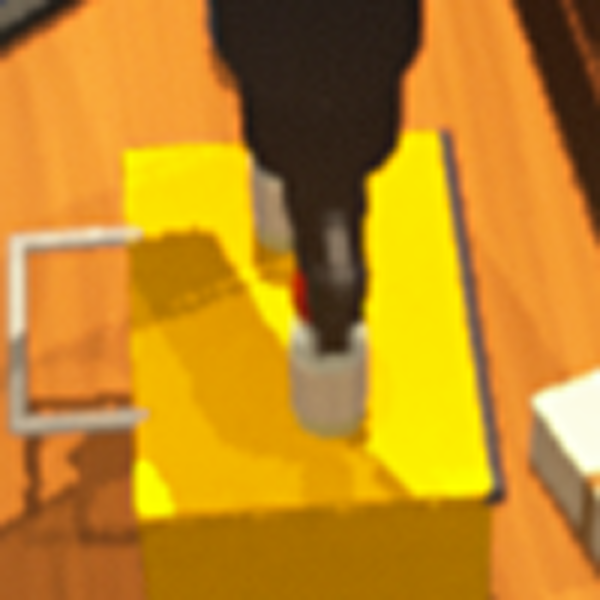

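The finger is centred on the bottle's body (crop 335,340) and the bottle is upright. I'm lifting gently as a test.

Emit:
drive_tool --increments '[{"dp":[0,0,0],"spin":0,"gripper":0.2},{"dp":[0,0,-0.3],"spin":0,"gripper":0.2},{"dp":[0,0,-0.8],"spin":0,"gripper":0.2},{"dp":[0,0,-1.5],"spin":0,"gripper":0.2},{"dp":[0,0,-2.3],"spin":0,"gripper":0.2},{"dp":[0,0,-3.2],"spin":0,"gripper":0.2},{"dp":[0,0,-4],"spin":0,"gripper":0.2},{"dp":[0,0,-4],"spin":0,"gripper":0.2}]'

```text
time_s: 5.25
tool_pos: [0.622, -0.0168, 0.2086]
orientation: [0.001, 0.0, 1.0, 0.0]
ft_force: [-0.8, -0.6, -1.1]
finger_gap: 0.0349
```

```bash
python3 - <<'E'
from h import *
np.set_printoptions(precision=4,suppress=True)
b=snap('side','s3');s=bot.state();print(s['tool_pos'],s['finger_gap'],s['ft_force'],s['moment'])
cv2.imwrite('pics/c3.png',cv2.resize(b[110:210,200:300],(600,600),interpolation=cv2.INTER_CUBIC)[:,:,::-1])
E
```

```text
[ 0.6216 -0.0169  0.2079] 0.03499778202607198 [-0.3067 -0.354  -1.8077] [ 0.0156  0.0026 -0.018 ]
```

View pics/c3.png

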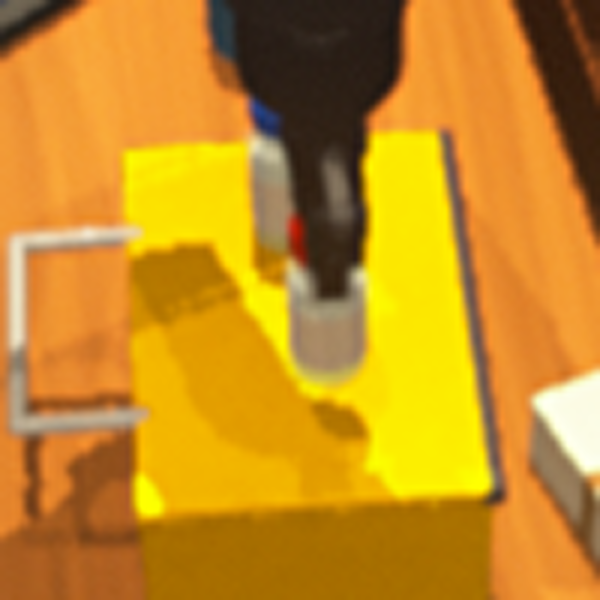

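Red is held and upright: 1.8 N of weight, the crop shows it clear of the lid. I'm carrying it to the middle cell.

Emit:
drive_tool --increments '[{"dp":[0,0,-2.5],"spin":0,"gripper":0.2},{"dp":[0,-1,-5.5],"spin":0,"gripper":0.2},{"dp":[1,-4,-8],"spin":0,"gripper":0.2},{"dp":[2.5,-8,-9],"spin":0,"gripper":0.2},{"dp":[4,-12,-9],"spin":0,"gripper":0.2},{"dp":[5.5,-16,-9],"spin":0,"gripper":0.2},{"dp":[7,-20,-9],"spin":0,"gripper":0.2},{"dp":[8.5,-24,-9],"spin":0,"gripper":0.2}]'

```text
time_s: 6.3
tool_pos: [0.5357, -0.258, 0.2972]
orientation: [-0.0, 0.0, 1.0, 0.0]
ft_force: [0.4, -1.3, -2.0]
finger_gap: 0.0351
```

Emit:
drive_tool --increments '[{"dp":[0.8,-2,0],"spin":0,"gripper":0.2},{"dp":[1.0,-3,1.5],"spin":0,"gripper":0.2},{"dp":[1.0,-3,4],"spin":0,"gripper":0.2},{"dp":[1.0,-3,7.5],"spin":0,"gripper":0.2},{"dp":[1.0,-3,11],"spin":0,"gripper":0.2},{"dp":[1.0,-3,14],"spin":0,"gripper":0.2},{"dp":[1.0,-3,15],"spin":0,"gripper":0.2},{"dp":[1.0,-3,15],"spin":0,"gripper":0.2}]'

```text
time_s: 7.3
tool_pos: [0.5265, -0.2865, 0.147]
orientation: [-0.001, -0.0, 1.0, 0.0]
ft_force: [-0.0, -0.8, -1.3]
finger_gap: 0.035
```

```bash
python3 - <<'E'
from h import *
np.set_printoptions(precision=4,suppress=True)
b=snap('side','s4');a=snap('top','t4');s=bot.state();print(s['tool_pos'],s['finger_gap'],s['ft_force'],s['moment'],s['time_s'])
print(proj('side',[[.525,-.287,.035],[.492,-.287,.035],[.558,-.287,.035],[.4265,-.32,.035],[.626,-.32,.035],[.626,-.254,.035]]))
cv2.imwrite('pics/c4.png',np.hstack([cv2.resize(x,(400,400),interpolation=cv2.INTER_CUBIC) for x in (b[200:300,185:285],a[170:270,290:390])])[:,:,::-1])
E
```

```text
[ 0.5274 -0.2869  0.1486] 0.03523863217059013 [ 0.1908 -0.2541 -0.2798] [-0.0108  0.005  -0.0215] 7.4
[[234.3841 271.9186]
 [222.7086 273.5801]
 [245.995  270.2725]
 [200.1326 287.7671]
 [271.7287 277.4178]
 [267.7984 256.788 ]]
```

View pics/c4.png

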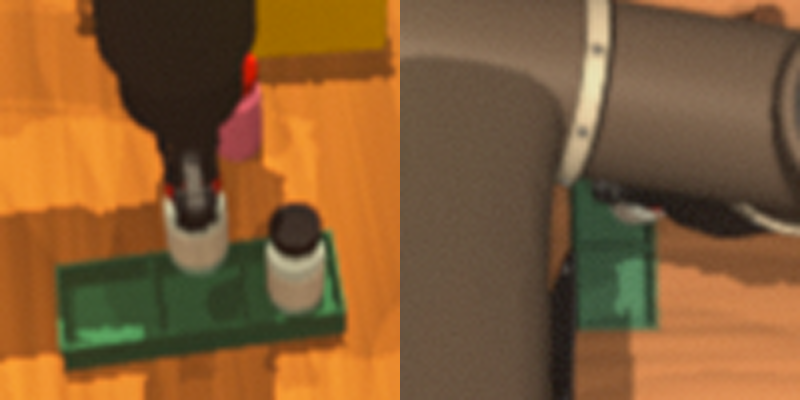

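The side crop shows red hanging above the middle cell (crop 197,265), with the cell centre projecting to column 197. I'm lowering it.

Emit:
drive_tool --increments '[{"dp":[0.1,0,2],"spin":0,"gripper":0.2},{"dp":[0.1,0,4],"spin":0,"gripper":0.2},{"dp":[0.1,0,6],"spin":0,"gripper":0.2},{"dp":[0.1,0,7],"spin":0,"gripper":0.2},{"dp":[0.1,0,7.6],"spin":0,"gripper":0.2},{"dp":[0.1,0,7.9],"spin":0,"gripper":0.2},{"dp":[0.1,0,8.1],"spin":0,"gripper":0.2},{"dp":[0.1,0,8.1],"spin":0,"gripper":0.2}]'

```text
time_s: 8.4
tool_pos: [0.5256, -0.2869, 0.0669]
orientation: [0.0, 0.0, 1.0, -0.0]
ft_force: [-0.1, 0.8, -1.1]
finger_gap: 0.0351
```

Emit:
drive_tool --increments '[{"dp":[0,0,0.1],"spin":0,"gripper":0.2},{"dp":[0,0,0.2],"spin":0,"gripper":0.2},{"dp":[0,0,0.2],"spin":0,"gripper":0.6},{"dp":[0,0,0.2],"spin":0,"gripper":0.8},{"dp":[0,0,0.1],"spin":0,"gripper":0.8},{"dp":[0,0,-0.3],"spin":0,"gripper":0.8},{"dp":[0,0,-2],"spin":0,"gripper":0.8},{"dp":[0,0,-5],"spin":0,"gripper":0.9}]'

```text
time_s: 9.4
tool_pos: [0.525, -0.2868, 0.1173]
orientation: [-0.001, 0.0, 1.0, 0.0]
ft_force: [1.1, 0.6, -0.3]
finger_gap: 0.0771
```

Emit:
drive_tool --increments '[{"dp":[0,0,-5],"spin":0,"gripper":1},{"dp":[0,0,-11],"spin":0,"gripper":1},{"dp":[0,2,-16.5],"spin":0,"gripper":1},{"dp":[-1.5,7,-18.5],"spin":0,"gripper":1},{"dp":[-3,13,-18.5],"spin":0,"gripper":1},{"dp":[-4.5,19,-18.5],"spin":0,"gripper":1},{"dp":[-6,25,-18.5],"spin":0,"gripper":1},{"dp":[-7.5,31,-18.5],"spin":0,"gripper":1}]'

```text
time_s: 10.4
tool_pos: [0.6006, 0.025, 0.3035]
orientation: [0.001, 0.0, 1.0, 0.0]
ft_force: [1.2, -0.5, 0.8]
finger_gap: 0.0858
```

Emit:
drive_tool --increments '[{"dp":[-1,5,0],"spin":0,"gripper":1},{"dp":[-1.9,9.3,0],"spin":0,"gripper":1},{"dp":[-1.9,9.3,2],"spin":0,"gripper":1},{"dp":[-1.9,9.3,5],"spin":0,"gripper":1},{"dp":[-1.9,9.3,5.5],"spin":0,"gripper":1},{"dp":[-1.9,9.3,5.5],"spin":0,"gripper":1},{"dp":[-1.9,9.3,5.5],"spin":0,"gripper":1},{"dp":[-1.9,9.3,5.5],"spin":0,"gripper":1}]'

```text
time_s: 11.4
tool_pos: [0.62, 0.1161, 0.2478]
orientation: [0.001, 0.0, 1.0, 0.0]
ft_force: [-0.4, -0.5, -1.2]
finger_gap: 0.0852
```

```bash
python3 - <<'E'
from h import *
np.set_printoptions(precision=4,suppress=True)
b=snap('side','s5');s=bot.state();print(s['tool_pos'],s['finger_gap'],s['ft_force'],s['time_s'])
print(proj('side',[[.619,.116,.2065],s['tool_pos']+np.array([0,0,-.025]),[.525,-.287,.103]]))
cv2.imwrite('pics/c5.png',np.hstack([cv2.resize(x,(400,400),interpolation=cv2.INTER_CUBIC) for x in (b[80:180,200:300],b[200:300,185:285])])[:,:,::-1])
E
```

```text
[0.6199 0.1161 0.2475] 0.08519807363974813 [-0.8003  0.9756 -0.3414] 11.45
[[246.4893 125.6697]
 [246.6324 121.7891]
 [233.2112 259.9497]]
```

View pics/c5.png

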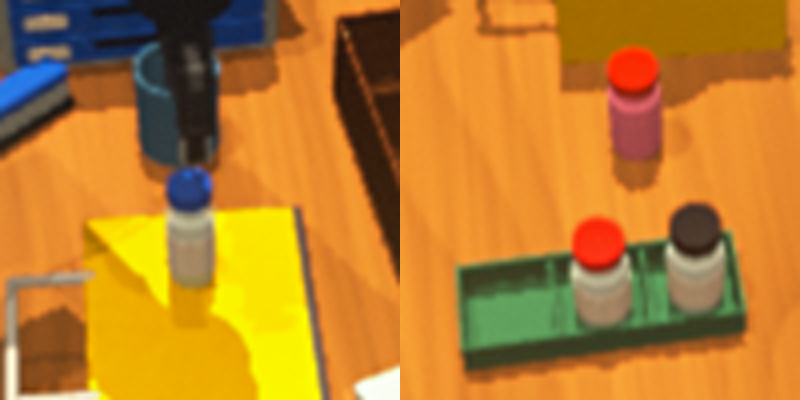

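Red stands upright in the middle cell (right crop 603,300). The finger is over the blue cap (left crop 192,160), so I'll grip blue.

Emit:
drive_tool --increments '[{"dp":[0.2,0,2],"spin":0,"gripper":1},{"dp":[0.2,0,4],"spin":0,"gripper":1},{"dp":[0.2,0,6],"spin":0,"gripper":1},{"dp":[0.2,0,7.9],"spin":0,"gripper":1},{"dp":[0.2,0,7.9],"spin":0,"gripper":0.5},{"dp":[0.2,0,7.9],"spin":0,"gripper":0.2},{"dp":[0.2,0,7.9],"spin":0,"gripper":0.2},{"dp":[0.2,0,7.9],"spin":0,"gripper":0.2}]'

```text
time_s: 12.45
tool_pos: [0.6183, 0.1163, 0.169]
orientation: [0.001, -0.0, 1.0, 0.0]
ft_force: [-0.5, -0.3, 4.5]
finger_gap: 0.0349
```

Emit:
drive_tool --increments '[{"dp":[0,0,-0.5],"spin":0,"gripper":0.2},{"dp":[0,0,-2],"spin":0,"gripper":0.2},{"dp":[0,0,-4.5],"spin":0,"gripper":0.2},{"dp":[0,0,-7.5],"spin":0,"gripper":0.2},{"dp":[0.5,-1,-10.5],"spin":0,"gripper":0.2},{"dp":[2,-5,-12.5],"spin":0,"gripper":0.2},{"dp":[3.5,-9,-13],"spin":0,"gripper":0.2},{"dp":[5,-13,-13],"spin":0,"gripper":0.2}]'

```text
time_s: 13.45
tool_pos: [0.5671, -0.0149, 0.2992]
orientation: [0.001, -0.0, 1.0, 0.0]
ft_force: [0.4, 0.0, -2.8]
finger_gap: 0.0349
```

Emit:
drive_tool --increments '[{"dp":[1.5,-4,0],"spin":0,"gripper":0.2},{"dp":[3,-8,0],"spin":0,"gripper":0.2},{"dp":[4.5,-12,0],"spin":0,"gripper":0.2},{"dp":[6,-16,0],"spin":0,"gripper":0.2},{"dp":[7.5,-20,0],"spin":0,"gripper":0.2},{"dp":[9,-24,0],"spin":0,"gripper":0.2},{"dp":[10.8,-27.2,0],"spin":0,"gripper":0.2},{"dp":[10.8,-27.2,0],"spin":0,"gripper":0.2}]'

```text
time_s: 14.45
tool_pos: [0.4582, -0.2876, 0.2984]
orientation: [0.0, 0.002, 1.0, -0.0]
ft_force: [0.6, 1.5, -1.8]
finger_gap: 0.0352
```

Emit:
drive_tool --increments '[{"dp":[0,0,2],"spin":0,"gripper":0.2},{"dp":[0,0,6],"spin":0,"gripper":0.2},{"dp":[0,0,10],"spin":0,"gripper":0.2},{"dp":[0,0,14],"spin":0,"gripper":0.2},{"dp":[0,0,17.5],"spin":0,"gripper":0.2},{"dp":[0,0,20],"spin":0,"gripper":0.2},{"dp":[0,0,22],"spin":0,"gripper":0.2},{"dp":[0,0,22.5],"spin":0,"gripper":0.2}]'

```text
time_s: 15.45
tool_pos: [0.4593, -0.2852, 0.0719]
orientation: [-0.001, -0.0, 1.0, 0.0]
ft_force: [-0.2, 0.6, -1.9]
finger_gap: 0.035
```

Emit:
drive_tool --increments '[{"dp":[0,0,0.3],"spin":0,"gripper":0.2},{"dp":[0,0,0.6],"spin":0,"gripper":0.2},{"dp":[0,0,0.7],"spin":0,"gripper":0.2},{"dp":[0,0,0.7],"spin":0,"gripper":0.6},{"dp":[0,0,0.7],"spin":0,"gripper":0.8},{"dp":[0,0,0.4],"spin":0,"gripper":0.8},{"dp":[0,0,-1],"spin":0,"gripper":0.8},{"dp":[0,0,-4],"spin":0,"gripper":0.9}]'

```text
time_s: 16.45
tool_pos: [0.4588, -0.2857, 0.113]
orientation: [-0.001, 0.0, 1.0, 0.0]
ft_force: [0.2, -1.0, 0.2]
finger_gap: 0.0767
```

```bash
python3 - <<'E'
from h import *
np.set_printoptions(precision=4,suppress=True)
s=bot.state();print(s['joint_pos'],s['tool_pos'],s['time_s'])
E
```

```text
[-0.1942  0.24   -0.4308 -0.     -0.9021 -1.3768] [ 0.4588 -0.2857  0.113 ] 16.45
```

Emit:
drive_tool --increments '[{"dp":[0,0,-4],"spin":0,"gripper":0.9},{"dp":[0,0,-9],"spin":0,"gripper":0.9},{"dp":[0,2,-13],"spin":0,"gripper":0.9},{"dp":[0,6,-15],"spin":0,"gripper":0.7},{"dp":[0,11,-15],"spin":0,"gripper":0.5},{"dp":[0,16,-15],"spin":0,"gripper":0.5},{"dp":[0,21,-15],"spin":0,"gripper":0.5},{"dp":[0,26,-15],"spin":0,"gripper":0.5}]'

```text
time_s: 17.45
tool_pos: [0.4593, -0.0244, 0.264]
orientation: [0.001, 0.0, 1.0, 0.0]
ft_force: [0.6, 0.7, 0.3]
finger_gap: 0.0429
```

Emit:
drive_tool --increments '[{"dp":[0,3,0],"spin":-0.18,"gripper":0.5},{"dp":[-0.6,6,0],"spin":-0.36,"gripper":0.5},{"dp":[-0.6,8.7,0],"spin":-0.54,"gripper":0.5},{"dp":[-0.6,8.7,0],"spin":-0.72,"gripper":0.5},{"dp":[-0.6,8.7,0],"spin":-0.9,"gripper":0.5},{"dp":[-0.6,8.7,1],"spin":-1.08,"gripper":0.5},{"dp":[-0.6,8.7,2],"spin":-1.26,"gripper":0.5},{"dp":[-0.6,8.7,3],"spin":-1.44,"gripper":0.5}]'

```text
time_s: 18.45
tool_pos: [0.4656, 0.0611, 0.2335]
orientation: [0.001, -0.662, 0.75, -0.0]
ft_force: [-1.1, 0.1, 0.7]
finger_gap: 0.0427
```

Emit:
drive_tool --increments '[{"dp":[0,0,1],"spin":-0.067,"gripper":0.5},{"dp":[0,0,2],"spin":-0.067,"gripper":0.5},{"dp":[0,0,3],"spin":-0.067,"gripper":0.5},{"dp":[0,0,4],"spin":-0.067,"gripper":0.5},{"dp":[0,0,5],"spin":-0.067,"gripper":0.5},{"dp":[0,0,5.5],"spin":-0.067,"gripper":0.5},{"dp":[0,0,5.5],"spin":-0.067,"gripper":0.5},{"dp":[0,0,5.5],"spin":-0.067,"gripper":0.5}]'

```text
time_s: 19.45
tool_pos: [0.4658, 0.0612, 0.1779]
orientation: [0.0, -0.684, 0.729, -0.0]
ft_force: [-0.9, 0.2, 0.6]
finger_gap: 0.0429
```

```bash
python3 - <<'E'
from h import *
np.set_printoptions(precision=4,suppress=True)
b=snap('side','s6');a=snap('top','t6');s=bot.state();print(s['joint_pos'],s['tool_pos'],Rt()[:,1],s['finger_gap'],s['time_s'])
print(proj('side',[[.465,.063,.1035],s['tool_pos']+np.array([0,0,-.025]),[.459,-.287,.003]]))
for n in('cell_near','bottle_red','bottle_blue'):
    for d in nets.tip_of('side',n)[:3]:print(n,round(d['conf'],2),d['xy'],atz('side',d['xy'],.003))
cv2.imwrite('pics/c6.png',np.hstack([cv2.resize(x,(400,400),interpolation=cv2.INTER_CUBIC) for x in (b[115:215,180:280],b[200:300,185:285])])[:,:,::-1])
E
```

```text
[ 0.5513  0.0528 -0.4904  0.0001 -1.0269 -0.6154] [0.4658 0.0612 0.1779] [-0.998   0.064  -0.0006] 0.04235730445994913 19.55
[[201.5739 166.1627]
 [200.1673 155.9465]
 [211.9486 280.5086]]
cell_near 0.98 [213.4, 279.5] [ 0.4634 -0.2845  0.003 ]
bottle_red 0.84 [243.0, 235.7] [ 0.5662 -0.1518  0.003 ]
bottle_red 0.69 [237.2, 277.2] [ 0.5315 -0.288   0.003 ]
bottle_blue 0.75 [216.6, 281.7] [ 0.4718 -0.2928  0.003 ]
bottle_blue 0.15 [198.4, 166.7] [0.4498 0.1526 0.003 ]
```

View pics/c6.png

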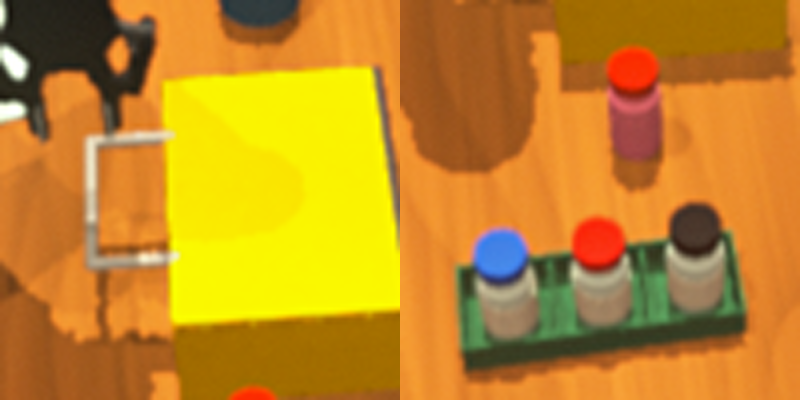

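Both bottles stand upright in the near and middle cells (crop blue 508,310, red 603,300). The fingers sit either side of the bar (crop columns 40 and 112, bar at 92), though the tips look higher than expected. I'll check that numerically.

```bash
python3 - <<'E'
from h import *
np.set_printoptions(precision=1,suppress=True)
print('c2 tip obs (255.8,168.3)',proj('side',[[.622,-.042,z] for z in(.144,.154,.164)]))
print('c5 tip obs (249,121)',proj('side',[[.62,.066,z] for z in(.2225,.2325,.2425)]))
y=np.array([-.998,.064,0])
for z in(.153,.163,.173):print('now tips obs (208,147.5),(190,149)',z,proj('side',[np.array([.4658,.0612,z])-y*.028,np.array([.4658,.0612,z])+y*.028]))
C=np.array([.615,.053]);ux=np.array([.998,-.0635]);uy=np.array([.0635,.998])
print('bar ends obs (203,148.7),(203,180.5)',proj('side',[[*(C-ux*.15+uy*s),.1035] for s in(.065,-.065)]))
E
python3 - <<'E'
import cv2;import sys;sys.path.insert(0,'.')
im=cv2.imread('pics/s6.png')[125:195,170:240]
cv2.imwrite('pics/c7.png',cv2.resize(im,(560,560),interpolation=cv2.INTER_CUBIC))
E
```

```text
c2 tip obs (255.8,168.3) [[255.2 177.1]
 [255.2 174.9]
 [255.1 172.8]]
c5 tip obs (249,121) [[248.9 133.1]
 [248.9 130.7]
 [248.8 128.3]]
now tips obs (208,147.5),(190,149) 0.153 [[209.3 155.3]
 [191.  156.6]]
now tips obs (208,147.5),(190,149) 0.163 [[209.  153.1]
 [190.6 154.3]]
now tips obs (208,147.5),(190,149) 0.173 [[208.7 150.9]
 [190.2 152.1]]
bar ends obs (203,148.7),(203,180.5) [[201.5 151.4]
 [201.9 182. ]]
```

View pics/c7.png

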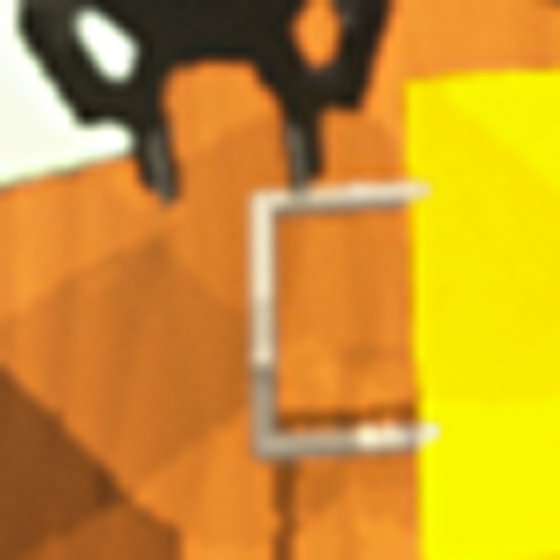

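The crop shows the bar at column 263, with the tips at (168,195) and (300,190). They straddle the bar, but sit about 5 mm towards the robot and higher than assumed. I'll shift by 0.5 cm and descend.

Emit:
drive_tool --increments '[{"dp":[0,-0.3,0],"spin":0,"gripper":0.5},{"dp":[0,-0.5,1],"spin":0,"gripper":0.5},{"dp":[0,-0.5,2],"spin":0,"gripper":0.5},{"dp":[0,-0.5,3],"spin":0,"gripper":0.5},{"dp":[0,-0.5,4],"spin":0,"gripper":0.5},{"dp":[0,-0.5,5],"spin":0,"gripper":0.5},{"dp":[0,-0.5,6],"spin":0,"gripper":0.5},{"dp":[0,-0.5,6],"spin":0,"gripper":0.5}]'

```text
time_s: 20.7
tool_pos: [0.47, 0.0606, 0.1167]
orientation: [-0.001, -0.684, 0.729, 0.0]
ft_force: [0.4, -0.1, -0.0]
finger_gap: 0.0427
```

```bash
python3 - <<'E'
from h import *
np.set_printoptions(precision=4,suppress=True)
b=snap('side','s8');s=bot.state();print(s['tool_pos'],s['ft_force'],s['finger_gap'],s['time_s'])
for z in(.085,.095,.105,.115):
  y=np.array([-.998,.064,0]);p=s['tool_pos'].copy() if hasattr(s['tool_pos'],'copy') else s['tool_pos'];p=np.array(p);p[2]=z
  print(z,(proj('side',[p-y*.028,p+y*.028])-[170,125])*8)
cv2.imwrite('pics/c8.png',cv2.resize(b[125:195,170:240],(560,560),interpolation=cv2.INTER_CUBIC)[:,:,::-1])
E
```

```text
[0.4704 0.0607 0.1173] [0.3212 0.6362 0.1133] 0.042716187305341206 20.75
0.085 [[341.4497 357.6586]
 [201.2942 367.3605]]
0.095 [[339.2886 341.2406]
 [198.3352 350.9538]]
0.105 [[337.1022 324.6363]
 [195.3414 334.3604]]
0.115 [[334.8898 307.8422]
 [192.312  317.5768]]
```

View pics/c8.png

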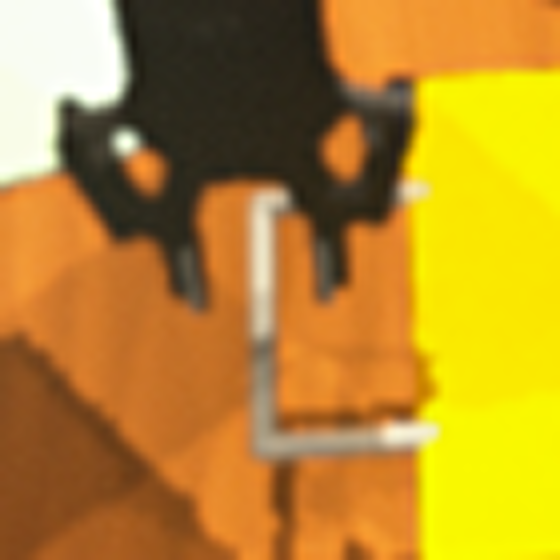

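The tips at (198,307) and (325,297) now straddle the bar (column 263) symmetrically, but they are only about at bar height. I'll go 1.7 cm lower and pinch.

Emit:
drive_tool --increments '[{"dp":[0,0,0.8],"spin":0,"gripper":0.5},{"dp":[0,0,1.7],"spin":0,"gripper":0.5},{"dp":[0,0,1.7],"spin":0,"gripper":0.5},{"dp":[0,0,1.7],"spin":0,"gripper":0.3},{"dp":[0,0,1.7],"spin":0,"gripper":0.05},{"dp":[0,0,1.7],"spin":0,"gripper":0},{"dp":[0,0,1.7],"spin":0,"gripper":0},{"dp":[0,0,1.7],"spin":0,"gripper":0}]'

```text
time_s: 21.75
tool_pos: [0.4706, 0.0608, 0.1007]
orientation: [0.0, -0.684, 0.729, -0.0]
ft_force: [-0.4, 0.1, 0.2]
finger_gap: 0.0
```

```bash
python3 - <<'E'
from h import *
np.set_printoptions(precision=4,suppress=True)
s=bot.state();print(s['tool_pos'],s['ft_force'],s['moment'],s['finger_gap'],s['time_s'])
p0=np.array(s['tool_pos']);b=.003;a=.24
for t in(.1,.2,.3,.4,.5,.6,.7,.78,.85,.9,.93):
    print(t,'along -tool_y cm %.2f up %.2f'%(100*(a*(1-np.cos(t))+b*np.sin(t)),100*(a*np.sin(t)-b*(1-np.cos(t)))))
E
```

```text
[0.4706 0.0608 0.1007] [-0.3954  0.0642  0.2089] [ 0.0606 -0.0586 -0.0093] 3.306492969217868e-05 21.75
0.1 along -tool_y cm 0.15 up 2.39
0.2 along -tool_y cm 0.54 up 4.76
0.3 along -tool_y cm 1.16 up 7.08
0.4 along -tool_y cm 2.01 up 9.32
0.5 along -tool_y cm 3.08 up 11.47
0.6 along -tool_y cm 4.36 up 13.50
0.7 along -tool_y cm 5.84 up 15.39
0.78 along -tool_y cm 7.15 up 16.79
0.85 along -tool_y cm 8.39 up 17.93
0.9 along -tool_y cm 9.32 up 18.69
0.93 along -tool_y cm 9.89 up 19.12
```

The gap closed to 0, so the pinch missed and the fingers are still above the bar. The tips reach less far than stated, by roughly 3 cm, which matches the pictures. I'll reopen, go 2 cm lower and retry.

Emit:
drive_tool --increments '[{"dp":[0,0,0],"spin":0,"gripper":0.5},{"dp":[0,0,0],"spin":0,"gripper":0.5},{"dp":[0,0,0],"spin":0,"gripper":0.5},{"dp":[0,0,0.7],"spin":0,"gripper":0.5},{"dp":[0,0,1.4],"spin":0,"gripper":0.5},{"dp":[0,0,2],"spin":0,"gripper":0.5},{"dp":[0,0,2],"spin":0,"gripper":0.5},{"dp":[0,0,2],"spin":0,"gripper":0.5}]'

```text
time_s: 22.75
tool_pos: [0.4706, 0.0608, 0.0806]
orientation: [-0.0, -0.684, 0.729, -0.0]
ft_force: [-0.4, -0.3, 0.7]
finger_gap: 0.043
```

Emit:
drive_tool --increments '[{"dp":[0,0,0],"spin":0,"gripper":0.4},{"dp":[0,0,0],"spin":0,"gripper":0.3},{"dp":[0,0,0],"spin":0,"gripper":0.2},{"dp":[0,0,0],"spin":0,"gripper":0.1},{"dp":[0,0,0],"spin":0,"gripper":0},{"dp":[0,0,0],"spin":0,"gripper":0},{"dp":[0,0,0],"spin":0,"gripper":0},{"dp":[0,0,0],"spin":0,"gripper":0}]'

```text
time_s: 23.75
tool_pos: [0.4677, 0.0605, 0.08]
orientation: [-0.002, -0.684, 0.73, 0.001]
ft_force: [-11.3, 5.7, 6.3]
finger_gap: 0.0076
```

Gripped: the gap is 7.6 mm on the bar, with a side force of -11 N in x. I'll ease off that offset and start along the arc.

Emit:
drive_tool --increments '[{"dp":[0,0.2,0],"spin":0,"gripper":0},{"dp":[0,0.35,-0.2],"spin":0,"gripper":0},{"dp":[0,0.35,-0.6],"spin":0,"gripper":0},{"dp":[0,0.33,-1.2],"spin":0,"gripper":0},{"dp":[0,0.25,-2],"spin":0,"gripper":0},{"dp":[0,0.15,-2.8],"spin":0,"gripper":0},{"dp":[0,0,-3.6],"spin":0,"gripper":0},{"dp":[0,0,-3.6],"spin":0,"gripper":0}]'

```text
time_s: 24.75
tool_pos: [0.4707, 0.0605, 0.117]
orientation: [0.0, -0.684, 0.729, -0.0]
ft_force: [1.4, -5.1, -3.4]
finger_gap: 0.0078
```

```bash
python3 - <<'E'
from h import *
b=snap('side','s9');s=bot.state();print(s['tool_pos'],s['ft_force'],s['moment'],s['finger_gap'],s['time_s'])
im=np.hstack([cv2.resize(b[105:195,160:290],(520,360),interpolation=cv2.INTER_CUBIC)])
cv2.imwrite('pics/c9.png',im[:,:,::-1])
E
```

```text
[0.47062131 0.06048732 0.11664804] [ 2.28103413 -4.97386615 -2.7631379 ] [-1.66275575 -0.86110499 -0.03711586] 0.00749225614611486 24.8
```

View pics/c9.png

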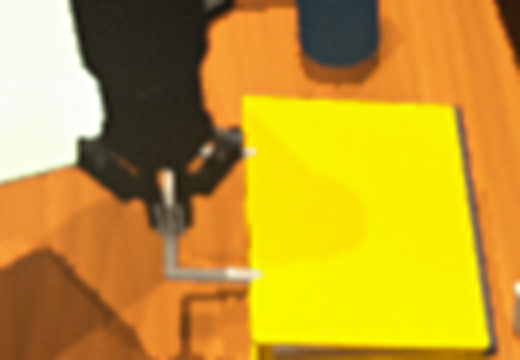

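The lid follows: the crop shows the bar between the fingers at (168,210) and a dark gap under the lid edge. I'm continuing along the arc and watching the force.

Emit:
drive_tool --increments '[{"dp":[0,-0.15,-0.85],"spin":0,"gripper":0},{"dp":[0,-0.37,-1.8],"spin":0,"gripper":0},{"dp":[0,-0.62,-2.7],"spin":0,"gripper":0},{"dp":[0,-0.9,-3.65],"spin":0,"gripper":0},{"dp":[0,-1.23,-4.55],"spin":0,"gripper":0},{"dp":[0,-1.6,-5.45],"spin":0,"gripper":0},{"dp":[0,-1.9,-6.1],"spin":0,"gripper":0},{"dp":[0,-2.2,-6.7],"spin":0,"gripper":0}]'

```text
time_s: 25.8
tool_pos: [0.4912, 0.0591, 0.1836]
orientation: [-0.001, -0.684, 0.73, 0.001]
ft_force: [-5.0, -3.8, -1.3]
finger_gap: 0.0075
```

Emit:
drive_tool --increments '[{"dp":[0,-0.2,-0.65],"spin":0,"gripper":0},{"dp":[0,-0.65,-1.5],"spin":0,"gripper":0},{"dp":[0,-1.15,-2.3],"spin":0,"gripper":0},{"dp":[0,-1.7,-3.1],"spin":0,"gripper":0},{"dp":[0,-2.1,-3.7],"spin":0,"gripper":0},{"dp":[0,-2.55,-4.25],"spin":0,"gripper":0},{"dp":[0,-3.0,-4.8],"spin":0,"gripper":0},{"dp":[0,-3.5,-5.35],"spin":0,"gripper":0}]'

```text
time_s: 26.8
tool_pos: [0.5259, 0.0567, 0.2379]
orientation: [-0.001, -0.684, 0.729, 0.001]
ft_force: [-9.8, -2.8, 5.6]
finger_gap: 0.0074
```

Emit:
drive_tool --increments '[{"dp":[0,-0.5,-0.85],"spin":0,"gripper":0},{"dp":[0,-1.1,-1.55],"spin":0,"gripper":0},{"dp":[0,-1.65,-2.05],"spin":0,"gripper":0},{"dp":[0,-2.2,-2.55],"spin":0,"gripper":0},{"dp":[0,-2.75,-3.0],"spin":0,"gripper":0},{"dp":[0,-3.3,-3.45],"spin":0,"gripper":0},{"dp":[0,-3.7,-3.7],"spin":0,"gripper":0},{"dp":[0,-3.7,-3.7],"spin":0,"gripper":0}]'

```text
time_s: 27.8
tool_pos: [0.5648, 0.054, 0.2751]
orientation: [-0.0, -0.684, 0.729, -0.001]
ft_force: [-1.7, -6.4, 0.8]
finger_gap: 0.0072
```

```bash
python3 - <<'E'
from h import *
np.set_printoptions(precision=4,suppress=True)
b=snap('side','s10');a=snap('top','t10');s=bot.state();p=np.array(s['tool_pos']);print(p,s['ft_force'],s['finger_gap'],s['time_s'])
al=(p[:2]-[.4677,.0605])@[.998,-.0635];up=p[2]-.080
print('theta from tcp',np.arctan2(.0+up,.24-al))
for n in('lid_handle',):
  for c in('top','side'):
    for d in nets.tip_of(c,n)[:2]:print(n,c,round(d['conf'],2),d['xy'])
H=np.array([.705,.047,.1005]);ux=np.array([.998,-.0635,0]);uy=np.array([.0635,.998,0]);Z=np.array([0,0,1])
for t in(.8,.85,.9,.95,1.0):
    e=-np.cos(t)*ux+np.sin(t)*Z
    # lid front-edge corners near the camera (-y side) and far
    print(t,'edge corners side',proj('side',[H+e*.18-uy*.13,H+e*.18+uy*.13]).ravel(),'bar ends',proj('side',[H+e*.24-uy*.065,H+e*.24+uy*.065]).ravel())
h=cv2.cvtColor(np.ascontiguousarray(b),cv2.COLOR_RGB2HSV);m=((h[...,0]>=20)&(h[...,0]<=35)&(h[...,1]>150)&(h[...,2]>40))
m[:90]=0;m[220:]=0;m[:,:190]=0;m[:,300:]=0
n,l,st,c=cv2.connectedComponentsWithStats(m.astype(np.uint8))
for i in np.argsort(-st[1:,4])[:3]+1:
    hl=cv2.convexHull(np.argwhere(l==i)[:,::-1].astype(np.float32));print(st[i],cv2.approxPolyDP(hl,3,True)[:,0].tolist())
E
```

```text
[0.5646 0.054  0.2749] [-0.9328 -6.1651  0.0337] 0.007817831447084526 27.9
theta from tcp 0.9383910730253843
lid_handle side 0.68 [227.2, 115.1]
lid_handle side 0.63 [257.5, 271.6]
0.8 edge corners side [238.7182 168.4104 233.6006 106.3376] bar ends [221.7136 141.8119 220.0392 110.5745]
0.85 edge corners side [241.0116 166.7941 235.6101 104.7046] bar ends [224.6833 139.531  222.8178 108.288 ]
0.9 edge corners side [243.4328 165.2395 237.7322 103.1388] bar ends [227.8348 137.3345 225.766  106.0896]
0.95 edge corners side [245.9753 163.7524 239.9611 101.6457] bar ends [231.1595 135.2311 228.8761 103.988 ]
1.0 edge corners side [248.632  162.3381 242.2907 100.2307] bar ends [234.6482 133.2295 232.1393 101.9916]
[ 235  107   48   84 1992] [[282.0, 190.0], [246.0, 162.0], [235.0, 136.0], [241.0, 111.0], [246.0, 107.0], [274.0, 132.0]]
[ 220  135   61   80 1340] [[279.0, 211.0], [226.0, 214.0], [220.0, 136.0], [228.0, 135.0], [279.0, 193.0]]
[225 152   1   1   1] [[225.0, 152.0]]
```

The lid is at about 0.94 rad, by both the TCP arc and the side-image corner at (246,162). I'm bringing it back to 0.78.

Emit:
drive_tool --increments '[{"dp":[0,0,0],"spin":0,"gripper":0},{"dp":[0,0.4,0.28],"spin":0,"gripper":0},{"dp":[0,0.95,0.7],"spin":0,"gripper":0},{"dp":[0,1.5,1.15],"spin":0,"gripper":0},{"dp":[0,2.05,1.65],"spin":0,"gripper":0},{"dp":[0,2.55,2.1],"spin":0,"gripper":0},{"dp":[0,2.9,2.45],"spin":0,"gripper":0},{"dp":[0,2.9,2.45],"spin":0,"gripper":0}]'

```text
time_s: 29.0
tool_pos: [0.5367, 0.056, 0.2505]
orientation: [0.001, -0.684, 0.729, -0.001]
ft_force: [3.5, -7.3, -2.3]
finger_gap: 0.007
```

Emit:
drive_tool --increments '[{"dp":[0,0,0],"spin":0,"gripper":0},{"dp":[0,0,0],"spin":0,"gripper":0},{"dp":[0,0,0],"spin":0,"gripper":0},{"dp":[0,0,0],"spin":0,"gripper":0},{"dp":[0,0,0],"spin":0,"gripper":0},{"dp":[0,0,0],"spin":0,"gripper":0},{"dp":[0,0,0],"spin":0,"gripper":0},{"dp":[0,0,0],"spin":0,"gripper":0}]'

```text
time_s: 30.0
tool_pos: [0.5368, 0.056, 0.2506]
orientation: [0.001, -0.684, 0.729, -0.001]
ft_force: [2.0, -8.1, -2.7]
finger_gap: 0.0078
```

```bash
python3 - <<'E'
from h import *
np.set_printoptions(precision=4,suppress=True)
b=snap('side','s11');s=bot.state();p=np.array(s['tool_pos']);print(p,s['ft_force'],s['finger_gap'],s['time_s'],np.abs(s['qd']).max())
al=(p[:2]-[.4677,.0605])@[.998,-.0635];print('theta',np.arctan2(p[2]-.08,.24-al))
H=np.array([.705,.047,.1005]);ux=np.array([.998,-.0635,0]);uy=np.array([.0635,.998,0]);Z=np.array([0,0,1])
for t in(0.7,.75,.8,.85):
    e=-np.cos(t)*ux+np.sin(t)*Z;print(t,proj('side',[H+e*.18-uy*.13])[0])
h=cv2.cvtColor(np.ascontiguousarray(b),cv2.COLOR_RGB2HSV);m=((h[...,0]>=20)&(h[...,0]<=35)&(h[...,1]>150)&(h[...,2]>40))
m[:90]=0;m[220:]=0;m[:,:190]=0;m[:,300:]=0
n,l,st,c=cv2.connectedComponentsWithStats(m.astype(np.uint8))
for i in np.argsort(-st[1:,4])[:2]+1:
    print(cv2.approxPolyDP(cv2.convexHull(np.argwhere(l==i)[:,::-1].astype(np.float32)),3,True)[:,0].tolist())
for n in('bottle_red','bottle_blue','bottle_black','cell_near','cell_middle'):
    for d in nets.tip_of('side',n)[:2]:print(n,round(d['conf'],2),atz('side',d['xy'],.003)[:2])
E
```

```text
[0.5369 0.056  0.2506] [ 3.3197 -7.4188 -2.915 ] 0.0076179229737800645 30.05 0.0019045969128767951
theta 0.7852878583552388
0.7 [234.5375 171.8054]
0.75 [236.5584 170.0828]
0.8 [238.7182 168.4104]
0.85 [241.0116 166.7941]
[[282.0, 191.0], [238.0, 167.0], [223.0, 136.0], [239.0, 110.0], [274.0, 132.0]]
[[280.0, 210.0], [226.0, 214.0], [221.0, 143.0], [278.0, 192.0]]
bottle_red 0.89 [ 0.5251 -0.3009]
bottle_red 0.82 [ 0.5693 -0.1449]
bottle_blue 0.78 [ 0.4639 -0.2912]
bottle_black 0.74 [ 0.5842 -0.2893]
bottle_black 0.15 [ 0.5351 -0.2921]
cell_near 0.78 [ 0.4545 -0.2919]
cell_middle 0.55 [ 0.5199 -0.2887]
```

Lid angle is 0.785 rad from the TCP and about 0.79 from the picture. It is steady and gripped, and the bottles are in place, so I'm handing in.

```bash
python3 -c "
from workcell import bot
print(bot.hand_in());s=bot.state();print(s['tool_pos'],s['finger_gap'],s['time_s'])"
```

```text
the job is handed in; nothing more can be done
None
the job is handed in; nothing more can be done
```

I moved the red bottle into the rack's middle cell and the blue one into the near cell. I then pinched the lid's bar, raised the lid to about 0.94 rad, brought it back and handed in while still holding it. `hand_in` reports no verdict, so success is not confirmed.

**Last checks before handing in:**
- **Lid angle:** 0.785 rad from the arm position. The lid corner in the side picture, at (238,167), gives about 0.8. The target was roughly 0.78.
- **Hold:** the arm was still, with the gap at 7.6 mm on the bar and about 8 N of residual force at the wrist, most of it sideways.
- **Bottles:** both stood upright in the side picture taken just before I gripped the handle. In the last side picture the networks put them within about 12 mm of the cell centres.
- **Time:** about 30 s of the 70 s used.

**What disagreed or failed:**
- **Finger reach:** the fingertips reached roughly 3 cm less far than the stated 25 mm ahead of the TCP. My first pinch of the bar therefore closed on nothing above it, and I gripped on the second try, 2 cm lower.
- **Gap readings:** 35 mm on the bottles, where the 40 mm body was expected. I probably held them higher up, at the neck or cap, but they still landed upright.

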